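Find the rocking corner of a meter cradle and wedge it firm

TASK

The meter cradle rocks on its steel plate because the rubber pad under one of its four feet is gone. Press gently on its corners in turn to find the one that gives, then slide the orange wedge, thin end first, in from that end of the cradle and under that corner's foot until it is snug but does not lift the cradle, and let go of it. Then press that corner once more to make sure that it stands firm, and leave the cradle and the other parts where they are.

Things in the scene. Friction and masses are not known exactly. Their poses are not given: they have to be found in the camera images.
- cradle: blue-grey cast meter cradle, loose, 1.5 to 2.4 kg: sole plate 180 (x) x 240 (y) x 8 mm on four stub feet 24 mm square, 8 mm high; a brass meter is clamped along its middle (within 35 mm of the y axis, up to 75 mm above the feet). Origin: mid, at the undersides of the feet; x short, y long direction, z up. Do not press it with over 40 N or shift it over 12 mm
- near_left (a point): point on the bare top of the sole plate above the foot at the cradle's -x, +y corner, 55 and 85 mm from the middle, 16 mm above the foot's underside; the foot stands 23 mm inside the sole plate's edges. A corner with no pad dips about 4 mm when pressed with 2 to 4 N and comes back up; the other three do not give
- near_right (a point): the same at the -x, -y corner
- far_left (a point): the same at the +x, +y corner
- far_right (a point): the same at the +x, -y corner
- plate: flat steel plate fixed on the bench under the cradle and parallel to it, 260 (x) x 480 (y) x 6 mm; origin in the middle of its underside, at bench level. 4 mm thick rubber pads are stuck on it, hidden under the feet, one missing (any of the four). The cradle stands level while untouched, all its feet 4 mm above the plate
- wedge_grip (a point): centre of the thumb block of the orange plastic levelling wedge, 9 mm above its underside; block 16 (x) x 28 (y) x 18 mm high. In front of it (+x) the flat-bottomed wedge runs 75 mm, 28 mm wide, tapering evenly from 7.6 mm at the block to 1.6 mm at the thin end, 83 mm from this point. 40 g, loose, flat on the bench at first
- wedge_seat (a point): point on the wedge's middle line 65 mm from the middle of the block towards the thin end, 1.5 mm above its underside; about straight under the foot when the wedge is snug (the wedge is 4 mm thick 53 mm from the block's middle). It starts to lift the cradle at a push of about 10 N, 4 to 6 N is snug
- cover: green plastic register cover, 80 mm across, 34 mm high, loose on the bench; origin under its centre; to be left alone
- lock_cap: steel meter lock cap, 48 mm across, 24 mm high, loose on the bench; origin under its centre; to be left alone
- tailpiece: bronze tailpiece standing on its flange, 37 mm across, 56 mm high, loose on the bench; origin under its centre; to be left alone
Mind the look-alikes: they are no part of the job. Several things look just like the part that bears wedge_grip: the one meant starts nearest to the robot's base.

How it is judged:
On the way, in this order (a step that is already met when the one before it is completed fails the run):
1. the corner with no pad is pressed until the cradle rocks down on it (angle between cradle's own z axis and vertical above 0.018 rad and contact force between the fingers and cradle above 1 N), for 0.1 s.
2. the wedge is in under a foot, its seat point within 16 mm of the foot's middle, with the cradle level to within 0.006 rad, and let go ((horizontal distance between wedge_seat and near_left below 0.016 m or horizontal distance between wedge_seat and near_right below 0.016 m or horizontal distance between wedge_seat and far_left below 0.016 m or horizontal distance between wedge_seat and far_right below 0.016 m) and height (world z) of wedge_seat below 0.011 m and angle between cradle's own z axis and vertical below 0.006 rad and distance of cradle from where it was at the start of the episode below 0.012 m and contact force between the fingers and wedge below 0.1 N), for 0.3 s.
3. the wedged corner is pressed again with more than 4 N and the wedge bears it: the cradle stays level to within 0.006 rad (it gives less than about 0.7 mm) (contact force between the fingers and cradle above 4 N and horizontal distance between the grasp point and wedge_seat below 0.05 m and (horizontal distance between wedge_seat and near_left below 0.016 m or horizontal distance between wedge_seat and near_right below 0.016 m or horizontal distance between wedge_seat and far_left below 0.016 m or horizontal distance between wedge_seat and far_right below 0.016 m) and height (world z) of wedge_seat below 0.011 m and contact force between wedge and cradle above 1 N and angle between cradle's own z axis and vertical below 0.006 rad and distance of cradle from where it was at the start of the episode below 0.012 m), for 0.1 s.
At the end, for the whole second after the job is handed in: The wedge lies on the plate with its seat point within 16 mm (seen from above) of the middle of a foot; the cradle is level to within 0.006 rad (not lifted by more than about 0.7 mm) and within 12 mm of where it stood; all at rest and let go ((horizontal distance between wedge_seat and near_left below 0.016 m or horizontal distance between wedge_seat and near_right below 0.016 m or horizontal distance between wedge_seat and far_left below 0.016 m or horizontal distance between wedge_seat and far_right below 0.016 m) and height (world z) of wedge_seat below 0.011 m and angle between cradle's own z axis and vertical below 0.006 rad and distance of cradle from where it was at the start of the episode below 0.012 m and linear speed of each of cradle, wedge below 0.01 m/s); the robot touches nothing.
It fails at once if the cradle is pressed with more than 40 N (contact force between the fingers and cradle above 40 N).
It fails at once if the cradle is shifted by more than 12 mm or tipped up (more than 0.08 rad) (distance of cradle from where it was at the start of the episode above 0.012 m or angle between cradle's own z axis and vertical above 0.08 rad).
It fails at once if the register cover, lock cap or tailpiece is moved by more than 30 mm (distance of any of cover, lock_cap, tailpiece from where it was at the start of the episode above 0.03 m).
It also fails if it takes over 72 s, if anything falls off the work surface, if the arm or the gripper's body presses on something with over 40 N, if the wrist force passes 120 N, or if a joint passes its speed limit or range.

ROBOT

A 6-joint arm with a two-finger parallel gripper is mounted at the origin on the work surface. World frame = base frame: x ahead of the robot, y to its left, z up, the work surface at z = 0. Lengths are in m, angles in rad, forces in N, time in s.
With the tool pointing down it reaches from about 0.275 to 0.875 m from the base axis. Payload 12.5 kg.
Tool frame: the origin (TCP) lies at the very end of the fingers, on their centre line; the grasp point (between the pads) lies 19 mm behind it; x points along the fingers, y is the direction in which the jaws open and shut, and the axes are right-handed (so a half turn about x gives the same grasp; the last joint's range is limited). The gripper opens to 85 mm and grips with 20 to 120 N. Pads are 22 mm wide; open, the fingers measure 114 mm over their backs; the gripper's body (76 mm by 85 mm) begins 54 mm behind the grasp point. The pads swing forward as they close: fully open they stand 13 mm farther back than shut.
Start: joints at [1.256, 0.351, 1.652, -0, 1.139, -0.085], TCP at [0.125, 0.536, 0.231] pointing down, gripper open.
Joint ranges: [-2.75, 2.75], [-0.79, 2.1], [0.01, 2.65], [-1.57, 4.71], [0.07, 3.14], [-2.87, 2.87]. Speed limits (rad/s): [2.22, 2.22, 2.79, 3.14, 3.14, 3.14].

INTERFACE

Orientations are given as a 3x3 rotation matrix whose columns are the frame's x, y, z axes.
In Python, from bench import manip gives the robot as it stands. Calls block until the motion is done:
- manip.move_ptp(position, orientation): joint-space move of the TCP to a pose.
- manip.move_l(position, attitude=None, max_speed=0.15): straight line of the TCP; attitude=None keeps the orientation; max_speed is the mean speed in m/s.
- manip.move_j(angles): joint-space move.
- manip.set_gripper(opening, effort=None): opening from 0.0 (shut) to 1.0 (fully open); effort is the grip in N (None keeps the last); returns when the fingers have stopped.
- manip.dwell(seconds).
- manip.inverse_kinematics(position, orientation): joint angles nearest the present ones, or None.
- manip.grab_frame(name): name is "scene" or "top" or "wrist"; returns (picture, depth): 384x512x3 uint8, red, green, blue; 384x512 float32, m along the optical axis (not along the pixel's ray), 0 where there is no reading.
- manip.get_calibration(name): a dict with "camera_matrix" (3x3 intrinsics, pixels), "R" (3x3) and "t" (3): a world point X has camera coordinates R X + t. Camera axes: x right, y down, z forward; pixel columns grow to the right and rows downward; lengths in m; the calibration is good to about 2 mm. The wrist camera is an equidistant fisheye: a pixel r from the principal point sees the ray r / f radians off the axis. A picture is of the moment at which its call begins: read the wrist's pose just before it. get_calibration takes no time and is no camera call; for the wrist camera it gives the pose at the moment of the call.
A pose or a line that the arm cannot do raises manip.Unreachable and nothing moves.
- manip.sign_off(): hands the job in, once; it reports no verdict.
Trained networks look in the newest picture that a camera, given by its name, has taken for a name from the list of things; names that differ only in an ending like _2 or _b are one class to them, and where a whole thing is asked for, a point or a joint stands for the part that bears it (a point fixed in the world has none). Each returns a list of dicts, best first, with "confidence" (0 to 1); they miss things now and then, are a little off and sometimes report something else, mostly with a low value. They report only what shows in the picture. A call takes as long as a camera call. They do not tell look-alikes from the thing itself.
- manip.look_for(camera, name): "at" ([x, y, z] in m, in world coordinates, good to about 4 mm: the middle of the surface that is visible of it).
Readings, each from a call of its own:
- manip.current_time(): time.
- manip.current_qpos(): joint angles.
- manip.current_joint_vel(): joint speeds.
- manip.current_joint_torque(): joint torques, N m.
- manip.current_ee_pos(): TCP position.
- manip.current_tcp_rot(): TCP orientation.
- manip.current_force(): force on the tool from outside, world axes, zero at the start.
- manip.current_ft_torque(): the same for the moment, N m.
- manip.current_grip_width(): opening from 0.0 (shut) to 1.0 (fully open).
Only numpy, scipy, OpenCV 4.12 (cv2) and the standard library are available. Lean on these libraries where they do the work, as an engineer would, in place of code of your own. Each camera call takes 0.05 s, during which the arm holds its last target.

## Working session

There is one attempt and no reset: what is moved stays moved. The work goes in short steps, each a Python script; the robot and the scene stay as the last script left them, time stands still between calls to the robot, and variables do not carry over. Pictures are saved under pics/ and viewed, and the job is handed in when it is done.

```bash
ls; mkdir -p pics; python3 - <<'E'
from bench import manip as m
import cv2, numpy as np
for c in ["scene","top","wrist"]:
    p,d=m.grab_frame(c); cv2.imwrite(f"pics/{c}0.png",p[:,:,::-1]); np.save(f"pics/{c}0.npy",d)
    k=m.get_calibration(c); print(c,np.round(k["camera_matrix"],1).tolist(),np.round(k["R"],3).tolist(),np.round(k["t"],3).tolist())
    for n in ["cradle","near_left","near_right","far_left","far_right","plate","wedge_grip","wedge_seat","cover","lock_cap","tailpiece"]:
        try: print(n,[(np.round(r["at"],3).tolist(),round(r["confidence"],2)) for r in m.look_for(c,n)[:5]])
        except Exception as e: print(n,e)
print(m.current_time(), m.current_force(), m.current_grip_width())
E
```

```text
pics
scene [[373.5, 0.0, 257.3], [0.0, 373.5, 189.8], [0.0, 0.0, 1.0]] [[-0.591, 0.806, 0.017], [0.574, 0.436, -0.693], [-0.566, -0.4, -0.721]] [0.299, -0.326, 1.346]
cradle [([0.584, 0.014, 0.023], 0.88)]
near_left [([0.58, 0.009, 0.03], 0.84)]
near_right [([0.585, 0.012, 0.027], 0.7), ([0.455, 0.365, 0.004], 0.19)]
far_left []
far_right [([0.581, 0.005, 0.024], 0.69)]
plate [([0.597, 0.084, 0.008], 0.88)]
wedge_grip [([0.743, 0.209, 0.004], 0.98), ([0.459, 0.368, 0.005], 0.95), ([0.578, 0.489, 0.005], 0.82)]
wedge_seat [([0.585, 0.492, 0.007], 0.88), ([0.742, 0.213, 0.006], 0.61), ([0.454, 0.365, 0.003], 0.6), ([0.583, -0.344, 0.034], 0.29)]
cover [([0.62, 0.365, 0.03], 0.67), ([0.58, 0.005, 0.025], 0.57)]
lock_cap [([0.43, -0.346, 0.022], 0.55)]
tailpiece [([0.58, -0.343, 0.031], 0.68)]
top [[420.3, 0.0, 255.9], [0.0, 420.3, 193.9], [0.0, 0.0, 1.0]] [[0.0, -1.0, -0.004], [-0.992, 0.0, -0.122], [0.122, 0.004, -0.992]] [0.043, 0.573, 1.099]
cradle [([0.557, -0.01, 0.026], 0.69)]
near_left [([0.556, -0.01, 0.024], 0.94)]
near_right [([0.559, -0.011, 0.024], 0.69)]
far_left [([0.554, 
[... 350 characters left out ...]
579, 0.494, 0.004], 0.69)]
cover [([0.603, 0.358, 0.029], 0.72)]
lock_cap [([0.427, -0.354, 0.023], 0.67)]
tailpiece [([0.575, -0.349, 0.047], 0.45)]
wrist [[297.3, 0.0, 255.0], [0.0, 297.3, 193.9], [0.0, 0.0, 1.0]] [[0.228, 0.974, 0.0], [0.923, -0.216, 0.318], [0.31, -0.072, -0.948]] [-0.55, -0.042, 0.381]
cradle [([0.504, 0.104, 0.022], 0.59)]
near_left [([0.506, 0.102, 0.031], 0.41)]
near_right []
far_left []
far_right [([0.508, 0.099, 0.024], 0.5)]
plate [([0.48, 0.144, 0.004], 0.92)]
wedge_grip []
wedge_seat []
cover [([0.504, 0.1, 0.026], 0.3)]
lock_cap [([0.508, 0.102, 0.024], 0.32)]
tailpiece [([0.568, -0.341, 0.022], 0.4)]
1.8 [ 0.20980144 -0.17594217 -0.3269776 ] 1.0022899142588513
```

View pics/scene0.png

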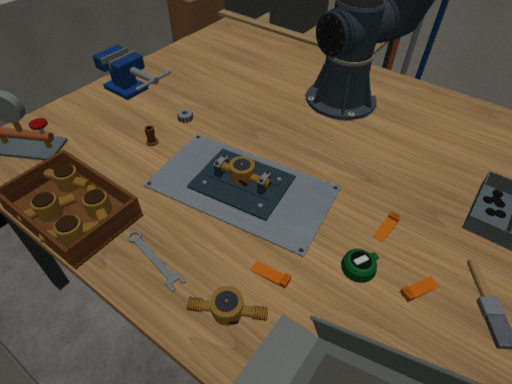

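View pics/top0.png

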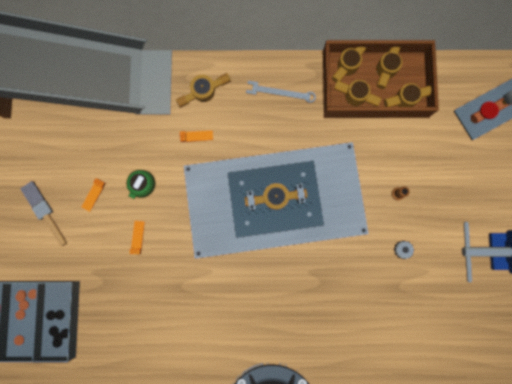

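View pics/wrist0.png

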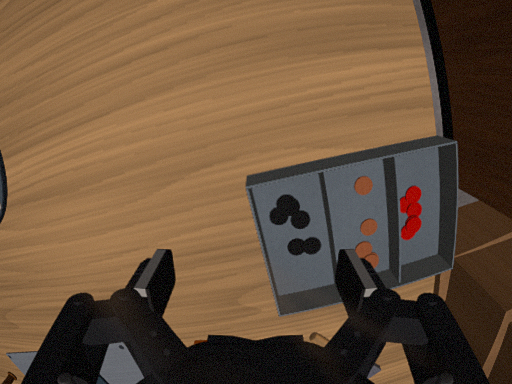

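The scene view shows three identical orange wedges. Their pixels are scene (387,226) / top (137,238), scene (420,289) / top (94,194), and scene (271,273) / top (197,136). The one nearest the base is top (137,238), at about (0.458, 0.367), 0.59 m from the base. I'll crop close to check that choice and the cradle edges.

```bash
cat > h.py <<'E'
from bench import manip as m
import cv2, numpy as np
def cal(c):
    k=m.get_calibration(c); return np.array(k["camera_matrix"]),np.array(k["R"]),np.array(k["t"])
def px2w(k,u,v,z,fish=False):
    K,R,t=k; x=(u-K[0,2])/K[0,0]; y=(v-K[1,2])/K[1,1]
    if fish:
        th=np.hypot(x,y); s=np.sin(th)/max(th,1e-9); ray=np.array([x*s,y*s,np.cos(th)])
    else: ray=np.array([x,y,1.])
    C=-R.T@t; d=R.T@ray
    return C+d*(z-C[2])/d[2]
def w2px(k,X,fish=False):
    K,R,t=k; p=R@np.asarray(X)+t
    if fish:
        r=np.hypot(p[0],p[1]); th=np.arctan2(r,p[2]); q=p[:2]/max(r,1e-9)*th
    else: q=p[:2]/p[2]
    return np.array([K[0,0]*q[0]+K[0,2],K[1,1]*q[1]+K[1,2]])
def down(yaw):
    # tool x down, tool y (jaw) at world angle yaw
    x=np.array([0,0,-1.]); y=np.array([np.cos(yaw),np.sin(yaw),0]); return np.stack([x,y,np.cross(x,y)],1)
E
python3 - <<'E'
from h import *
t=cv2.imread("pics/top0.png")
a=cv2.resize(t[135:265,180:375],None,fx=4,fy=4,interpolation=cv2.INTER_CUBIC)
cv2.imwrite("pics/top_cr.png",a)
b=cv2.resize(t[170:265,80:165],None,fx=6,fy=6,interpolation=cv2.INTER_CUBIC)
cv2.imwrite("pics/top_w.png",b)
print(m.current_tcp_rot())
k=cal("top")
hsv=cv2.cvtColor(t,cv2.COLOR_BGR2HSV)
msk=cv2.inRange(hsv,(8,180,150),(22,255,255))
n,l,s,c=cv2.connectedComponentsWithStats(msk)
for i in range(1,n):
    if s[i,4]>60:
        pts=np.argwhere(l==i)[:,::-1].astype(np.float32); r=cv2.minAreaRect(pts)
        print(s[i],r,px2w(k,*c[i],0.005))
E
```

```text
[[ 3.01006585e-05  2.27732237e-01  9.73723794e-01]
 [-8.76303882e-06  9.73723795e-01 -2.27732237e-01]
 [-1.00000000e+00 -1.67788912e-06  3.13053539e-05]]
[180 131  33  10 285] ((196.0374298095703, 135.74813842773438), (8.988771438598633, 31.96007537841797), 87.1375961303711) [0.74282849 0.21174994 0.005     ]
[ 82 179  22  32 302] ((93.06891632080078, 194.77308654785156), (10.241301536560059, 31.841793060302734), 25.641006469726562) [0.57569354 0.49486148 0.005     ]
[130 221  14  33 314] ((137.1131134033203, 237.4180908203125), (10.071894645690918, 32.704036712646484), 9.090276718139648) [0.45699956 0.36844625 0.005     ]
```

View pics/top_cr.png

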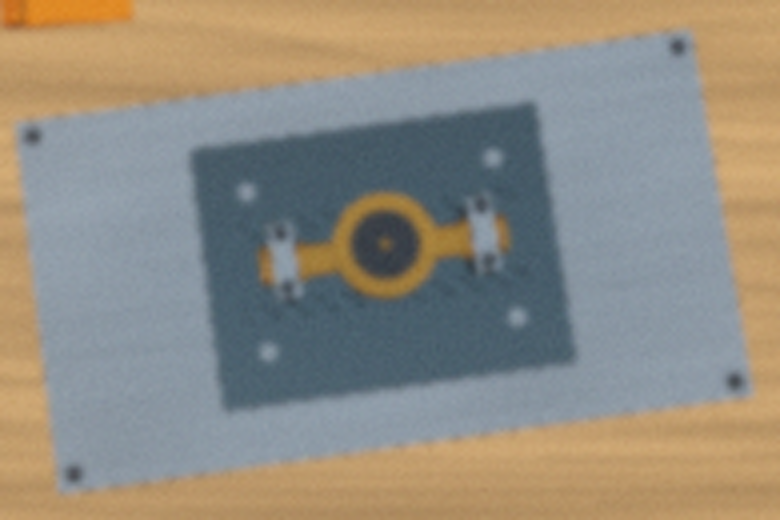

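View pics/top_w.png

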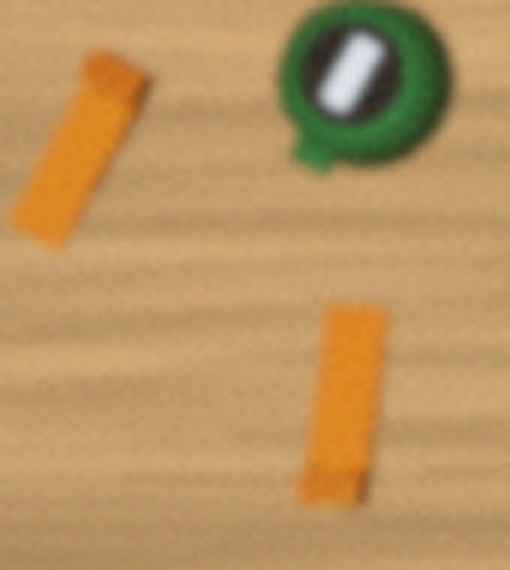

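The crop confirms the choice: the wedge's block (darker) is at its robot-side end, about top px (135,251), with the thin end pointing +x. The sole plate shows four light press marks, at about top px (242,183), (303,174), (309,214) and (247,223).

```bash
cat > fit.py <<'E'
from h import *
def fit(P,Q):
    # P local 2d, Q world 2d
    p=P.mean(0);q=Q.mean(0);A=(P-p).T@(Q-q); th=np.arctan2(A[0,1]-A[1,0],A[0,0]+A[1,1])
    R=np.array([[np.cos(th),-np.sin(th)],[np.sin(th),np.cos(th)]]); t=q-R@p
    return th,t,Q-(P@R.T+t)
L=np.array([[.055,.085],[.055,-.085],[-.055,-.085],[-.055,.085]])  # FL FR NR NL
E
python3 - <<'E'
from fit import *
k=cal("top")
t=cv2.imread("pics/top0.png")[:,:,::-1]
g=cv2.cvtColor(t,cv2.COLOR_RGB2GRAY).astype(float)
uv=[]
for a in [(247,192),(493,157),(517,317),(269,352)]:
    u=a[0]/4+180-.4; v=a[1]/4+135-.4
    ui,vi=int(round(u)),int(round(v)); w=g[vi-4:vi+5,ui-4:ui+5]; w=np.clip(w-np.median(w)-10,0,None)
    yy,xx=np.mgrid[vi-4:vi+5,ui-4:ui+5]; uv.append(((w*xx).sum()/w.sum(),(w*yy).sum()/w.sum()))
print(uv)
for z in (.02,.026,.032):
    Q=np.array([px2w(k,*p,z)[:2] for p in uv]); th,tt,r=fit(L,Q); print(z,th,tt,np.round(r*1000,1).tolist())
    s=np.mean([np.linalg.norm(Q[0]-Q[1])/.17,np.linalg.norm(Q[2]-Q[3])/.17]);print(s)
d=np.load("pics/top0.npy"); print([d[int(round(v))-1:int(round(v))+2,int(round(u))] for u,v in uv])
# depth-based heights
K,R,T=k
for u,v in uv+[(135.3,250.8),(138,232),(200,210)]:
    zc=np.median(d[int(round(v))-1:int(round(v))+2,int(round(u))-1:int(round(u))+2]); X=R.T@(np.linalg.inv(K)@[u*zc,v*zc,zc]-T); print(np.round(X,4))
# plate dots
for a,l in zip([(33,135),(679,46),(735,381),(74,474)],range(4)): print(px2w(k,a[0]/4+179.6,a[1]/4+134.6,.006))
print("block",px2w(k,135.2,250.6,.018),"thin",px2w(k,80+358/6-.4,170+307/6-.4,.0016),m.current_time())
E
```

```text
[(np.float64(241.21395348837208), np.float64(182.6)), (np.float64(302.77575757575755), np.float64(174.0060606060606)), (np.float64(308.9076923076923), np.float64(213.8131868131868)), (np.float64(246.6904176904177), np.float64(222.59459459459458))]
0.02 0.13947629764393785 [ 0.5636414  -0.00939553] [[0.3, 0.4], [0.5, -0.5], [-0.3, -0.4], [-0.5, 0.4]]
1.0049342434219914
0.026 0.1394762976439379 [ 0.56296379 -0.0091463 ] [[0.1, -0.0], [0.1, -0.1], [-0.0, 0.1], [-0.1, -0.0]]
0.9996504673607383
0.032 0.13947629764393765 [ 0.56228618 -0.00889706] [[-0.2, -0.5], [-0.2, 0.3], [0.2, 0.6], [0.2, -0.4]]
0.994366691299485
[array([1.1522698, 1.1476313, 1.1440109], dtype=float32), array([1.1480948, 1.1507148, 1.1510147], dtype=float32), array([1.1368974, 1.1389488, 1.1317451], dtype=float32), array([1.1368599, 1.1314021, 1.1356386], dtype=float32)]
[0.6056 0.0826 0.0268]
[ 0.6296 -0.0859  0.0249]
[ 0.5203 -0.1009  0.0256]
[0.4965 0.0674 0.026 ]
[0.4209 0.3681 0.0175]
[0.4719 0.3663 0.0045]
[0.5324 0.1968 0.0054]
[0.64896856 0.23261192 0.006     ]
[ 0.71209371 -0.21961437  0.006     ]
[ 0.47777665 -0.25158251  0.006     ]
[0.41462481 0.19999407 0.006     ]
block [0.42147308 0.36828035 0.018     ] thin [0.50292807 0.36466029 0.0016    ] 1.8
```

```bash
cat >> fit.py <<'E'
C=np.array([0.5630,-0.0091]); YAW=0.1395
RC=np.array([[np.cos(YAW),-np.sin(YAW)],[np.sin(YAW),np.cos(YAW)]])
LOC=dict(FL=L[0],FR=L[1],NR=L[2],NL=L[3])
def cw(l): return C+RC@np.asarray(l)
def press(name,fmax=5.5,step=.0007,z0=.031,zmin=.017,hold=.15):
    p=cw(LOC[name]); m.move_l([*p,z0],max_speed=.15); m.dwell(.1)
    f0=m.current_force()[2]; log=[]; z=z0
    while z>zmin:
        z-=step; m.move_l([*p,z],max_speed=.03); f=m.current_force()[2]-f0; e=m.current_ee_pos()[2]
        log.append((round(e*1000,2),round(float(f),2)))
        if f>fmax: break
    m.dwell(hold); log.append((round(m.current_ee_pos()[2]*1000,2),round(float(m.current_force()[2]-f0),2)))
    return log
E
python3 - <<'E'
from fit import *
t0=m.current_time(); m.set_gripper(0.0,20); print("shut",m.current_time()-t0)
p=cw(LOC["NL"]); m.move_ptp([*p,.05],down(YAW+np.pi/2)); print(p,m.current_ee_pos(),m.current_qpos(),m.current_time())
print(press("NL")); print(m.current_time())
p,d=m.grab_frame("top"); cv2.imwrite("pics/top1.png",cv2.resize(p[135:265,180:375,::-1],None,fx=4,fy=4))
m.move_l([*cw(LOC["NL"]),.045]); print(m.current_time())
E
```

```text
shut 0.7666999999999999
[0.49671521 0.06742664] [0.49679521 0.06798976 0.05018633] [ 4.31204714e-02  5.38022524e-01  1.90757584e+00  6.57118093e-05
  6.95648105e-01 -1.66785593e+00] 4.8
[(np.float64(30.61), -1.45), (np.float64(29.61), -0.81), (np.float64(28.84), -1.03), (np.float64(28.15), -1.94), (np.float64(27.45), -1.95), (np.float64(26.75), -1.55), (np.float64(26.08), -1.47), (np.float64(25.45), 2.01), (np.float64(24.68), 1.62), (np.float64(23.96), 1.65), (np.float64(23.23), 2.17), (np.float64(22.74), 4.49), (np.float64(22.53), 14.4), (np.float64(22.54), 14.12)]
8.575
8.925
```

View pics/top1.png

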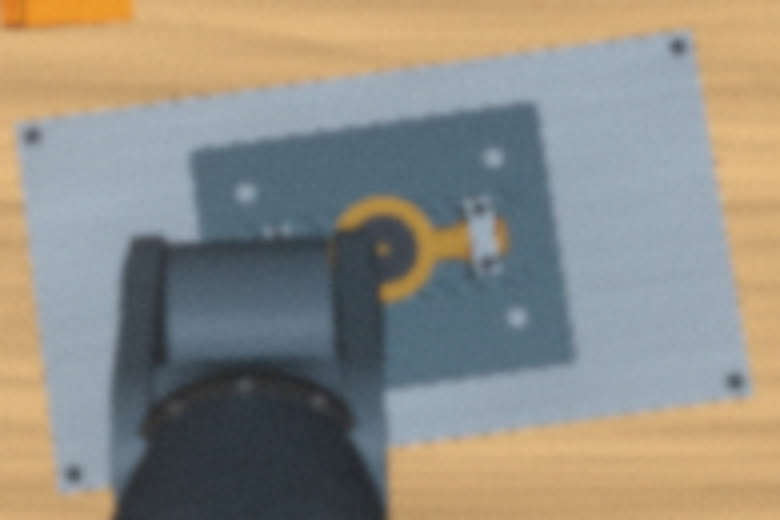

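The top view shows the closed fingers on the near-left corner, with the arm covering crop px (120–380, 235–520). The force log has a plateau of 2–3 N over about 3.7 mm (26.2 to 22.5 mm), then a hard stop. So near_left is the corner with no pad. Next I'll measure the wedge with the wrist camera.

```bash
python3 - <<'E'
from fit import *
m.move_l([*cw(LOC["NL"]),.07])
m.move_ptp([.385,.369,.16],down(1.527)); m.set_gripper(0.65,30); 
for i,p in enumerate([None,[.415,.369,.10]]):
    if p: m.move_l(p)
    m.dwell(.15)
    k=cal("wrist"); p,d=m.grab_frame("wrist"); np.savez(f"pics/wk{i}.npz",K=k[0],R=k[1],t=k[2],d=d)
    cv2.imwrite(f"pics/w{i}.png",p[:,:,::-1])
    print([(np.round(r["at"],4),r["confidence"]) for r in m.look_for("wrist","wedge_grip")], w2px(k,[.4215,.3683,.018],True),w2px(k,[.503,.3647,.0016],True), m.current_ee_pos())
print(m.current_time(),m.current_grip_width())
a=np.hstack([cv2.imread("pics/w0.png")[:, :],])
E
```

```text
[(array([ 0.5386,  0.5091, -0.0007]), 0.71), (array([0.4501, 0.3642, 0.0063]), 0.66)] [255.79355915 213.89203345] [255.65704171 271.14911944] [0.38499459 0.36902758 0.16001515]
[(array([0.4474, 0.3654, 0.0059]), 0.92), (array([0.5976, 0.4814, 0.0106]), 0.69)] [253.91329002 207.338339  ] [254.02735002 278.51970514] [0.41503311 0.36928321 0.1008007 ]
12.175 0.6506634472079851
```

View pics/w0.png

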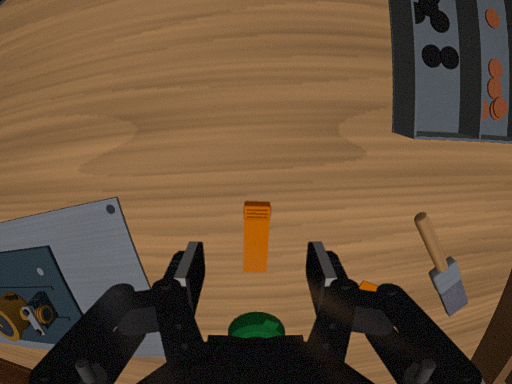

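View pics/w1.png

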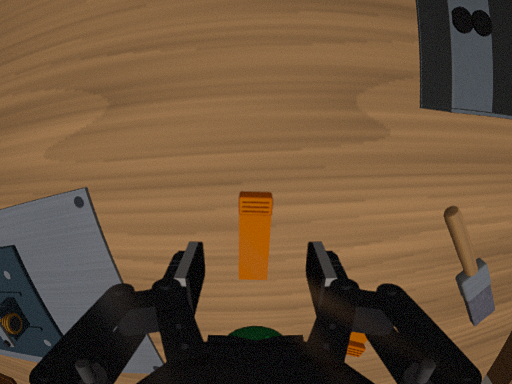

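```bash
python3 - <<'E'
from fit import *
ims=[]
for i in (0,1):
    im=cv2.imread(f"pics/w{i}.png"); c=im[180:290,210:300]; ims.append(cv2.resize(c,None,fx=4.4,fy=4.4,interpolation=cv2.INTER_CUBIC))
cv2.imwrite("pics/wcrop.png",np.hstack(ims))
for i in (0,1):
    z=np.load(f"pics/wk{i}.npz"); k=(z["K"],z["R"],z["t"]); im=cv2.imread(f"pics/w{i}.png")
    hsv=cv2.cvtColor(im,cv2.COLOR_BGR2HSV); msk=cv2.inRange(hsv,(5,170,90),(22,255,255)); msk[:,:225]=0; msk[:,290:]=0
    out=[]
    for v in range(190,282,6):
        u=np.where(msk[v])[0]
        if len(u)>5:
            c=(u.min()+u.max())/2; out.append((v,c,len(u),*np.round(px2w(k,c,v,.006,True)[:2],4), round(float(px2w(k,u.max()+.5,v,.006,True)[1]-px2w(k,u.min()-.5,v,.006,True)[1]),4)))
    for o in out: print(*o)
E
```

```text
202 257.0 25 0.4128 0.37 0.0266
208 257.0 27 0.4197 0.3697 0.0289
214 257.0 27 0.4266 0.3694 0.0292
220 256.5 26 0.4337 0.3686 0.0283
226 256.0 25 0.4409 0.3677 0.0274
232 256.0 25 0.4482 0.3674 0.0277
238 256.0 25 0.4557 0.3671 0.0279
244 255.5 24 0.4633 0.3662 0.0271
250 255.0 25 0.471 0.3653 0.0285
256 255.0 25 0.479 0.365 0.0288
262 254.5 24 0.4872 0.364 0.0279
268 254.5 24 0.4956 0.3636 0.0282
196 255.5 32 0.4159 0.3699 0.0271
202 255.5 34 0.4213 0.3696 0.029
208 255.5 34 0.4268 0.3694 0.0292
214 255.0 33 0.4324 0.3687 0.0286
220 254.5 32 0.438 0.368 0.0279
226 254.0 33 0.4438 0.3674 0.0291
232 254.0 31 0.4497 0.3671 0.0275
238 254.0 31 0.4557 0.3668 0.0278
244 254.0 31 0.4618 0.3665 0.028
250 253.5 30 0.468 0.3658 0.0274
256 253.5 30 0.4744 0.3655 0.0277
262 253.0 29 0.4809 0.3647 0.0271
268 253.0 29 0.4877 0.3644 0.0274
274 253.0 29 0.4946 0.3641 0.0277
```

View pics/wcrop.png

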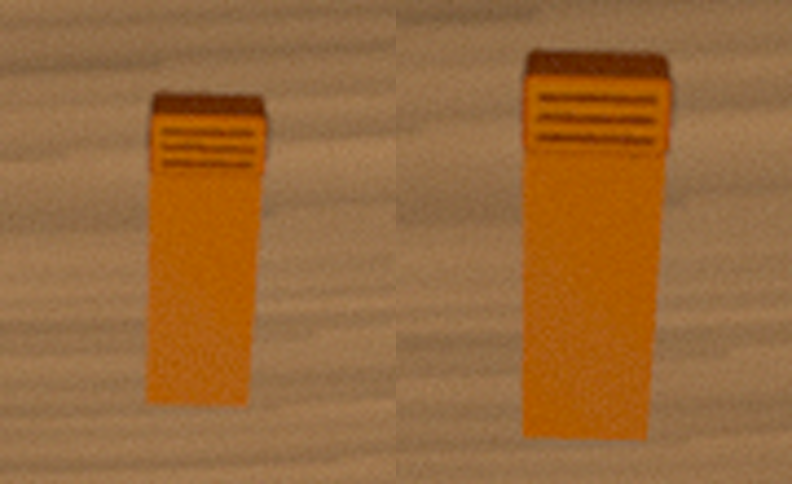

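```bash
python3 - <<'E'
from fit import *
from scipy.optimize import least_squares
rows=[(201.6,206.1,219.1,271.8),(191.8,197.3,215,279.5)]
cols=[257,255.5]
K=[]
for i in (0,1):
    z=np.load(f"pics/wk{i}.npz"); k=(z["K"],z["R"],z["t"]);K.append(k)
    for v,zz in zip(rows[i],(0,.018,.018,.0016)): print(i,v,np.round(px2w(k,cols[i],v-.5,zz,True),4))
    print("mid of block top (z=.018)",px2w(k,cols[i],(rows[i][1]+rows[i][2])/2-.5,.018,True))
# triangulate the back-top edge & thin end height
for j in range(4):
    f=lambda s:[w2px(K[i],[s[0],.369,s[1]],True)[1]-(rows[i][j]-.5) for i in (0,1)]
    print(j,least_squares(f,[.45,.01]).x)
E
```

```text
0 201.6 [0.414 0.37  0.   ]
0 206.1 [0.4124 0.3699 0.018 ]
0 219.1 [0.4269 0.3693 0.018 ]
0 271.8 [0.5033 0.3663 0.0016]
mid of block top (z=.018) [0.41955107 0.36963263 0.018     ]
1 191.8 [0.4137 0.37   0.    ]
1 197.3 [0.4125 0.37   0.018 ]
1 215 [0.4279 0.3693 0.018 ]
1 279.5 [0.5036 0.3661 0.0016]
mid of block top (z=.018) [0.42008479 0.36965572 0.018     ]
0 [0.41105024 0.00795999]
1 [0.41355071 0.01476539]
2 [ 0.45585455 -0.0492198 ]
3 [0.49735376 0.01076197]
```

Top and wrist cameras agree on the block at (0.421, 0.3695), top at about 18 mm. The wedge yaw is about -0.077 and it measures 90 mm long against 91 mm stated. The two wrist views alone were too close together to give heights. Now the grasp.

```bash
python3 - <<'E'
from fit import *
o=down(-.077+np.pi/2)
m.move_l([.421,.3695,.04],o)
m.move_l([.421,.3695,.003],max_speed=.08); m.dwell(.1); print("f",m.current_force(),m.current_ee_pos())
m.set_gripper(0.0,40); print("grip",m.current_grip_width(),m.current_grip_width()*85, m.current_ee_pos())
p,d=m.grab_frame("top"); cv2.imwrite("pics/top2.png",p[:,:,::-1])
m.move_l([.421,.3695,.07]); m.dwell(.1)
k=cal("wrist"); p,d=m.grab_frame("wrist"); np.savez("pics/wk2.npz",K=k[0],R=k[1],t=k[2],d=d); cv2.imwrite("pics/w2.png",p[:,:,::-1])
print(m.current_grip_width(),m.current_force(),m.current_time(),m.current_ee_pos())
k=cal("top"); g=cv2.cvtColor(cv2.imread("pics/top2.png"),cv2.COLOR_BGR2GRAY).astype(float); uv=[]
for u,v in [(241.2,182.6),(302.8,174),(308.9,213.8),(246.7,222.6)]:
    ui,vi=int(round(u)),int(round(v)); w=g[vi-4:vi+5,ui-4:ui+5]; w=np.clip(w-np.median(w)-10,0,None)
    yy,xx=np.mgrid[vi-4:vi+5,ui-4:ui+5]; uv.append(((w*xx).sum()/w.sum(),(w*yy).sum()/w.sum()))
Q=np.array([px2w(k,*p,.026)[:2] for p in uv]); print(fit(L,Q))
cv2.imwrite("pics/top2c.png",cv2.resize(cv2.imread("pics/top2.png")[130:290,90:350],None,fx=3,fy=3))
E
```

```text
f [-0.88106338 -0.51402076 -0.41013407] [0.4212301  0.36967628 0.00330907]
grip 0.311166907900012 26.44918717150102 [0.42121673 0.36968619 0.0035167 ]
0.31634069854796154 [-0.54242625  0.59146341 -0.20646434] 14.5917 [0.4204657  0.36908467 0.06884189]
(np.float64(0.13963449095593589), array([ 0.56306859, -0.00916234]), array([[ 6.98979201e-05,  1.15952718e-04],
       [ 1.46118515e-04, -5.42484219e-05],
       [-1.53585321e-04, -3.69239431e-05],
       [-6.24311139e-05, -2.47803527e-05]]))
```

View pics/w2.png

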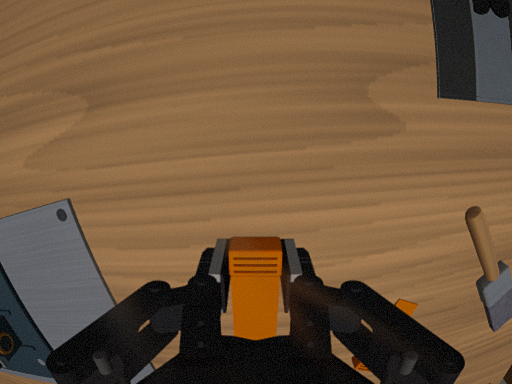

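View pics/top2c.png

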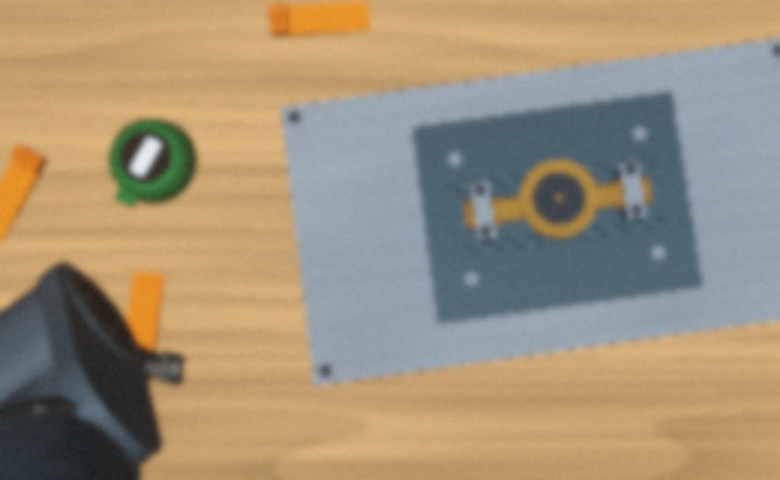

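The wrist view shows the block (256,262) held centrally between the pads. The top view shows the cradle unmoved, and the other wedges and the cover still in place. Next I carry the wedge to the plate, set it down in line with the foot and slide it in, watching the force.

```bash
python3 - <<'E'
from fit import *
o=down(YAW); X=-.055
ydir=RC@np.array([0,1.])
def P(y,z): return [*cw([X,y]),z]
m.move_ptp(P(.218,.06),o); m.dwell(.1); print(m.current_time(),m.current_grip_width(),m.current_ee_pos(),P(.218,.06))
m.move_l(P(.218,.014)); m.dwell(.15); f0=np.array(m.current_force())
z=.014
while z>.0085:
    z-=.0007; m.move_l(P(.218,z),max_speed=.03); m.dwell(.05); f=np.array(m.current_force())-f0; print(round(z,4),round(m.current_ee_pos()[2],4),np.round(f,2))
    if f[2]>1.5: break
z+=.0003
m.move_l(P(.218,z),max_speed=.03); m.dwell(.1); f0=np.array(m.current_force())
print("time",m.current_time())
k=cal("wrist"); p,d=m.grab_frame("wrist"); cv2.imwrite("pics/w3.png",p[:,:,::-1])
p,d=m.grab_frame("scene"); cv2.imwrite("pics/s3.png",cv2.resize(p[120:270,150:370,::-1],None,fx=3.5,fy=3.5,interpolation=cv2.INTER_CUBIC))
print(z)
E
```

```text
15.6583 0.31803289965769094 [0.47806307 0.19987546 0.05991166] [np.float64(0.4782218279297431), np.float64(0.19913463098251913), 0.06]
0.0133 0.0136 [0.77 0.38 0.44]
0.0126 0.0126 [-0.54  1.34  0.23]
0.0119 0.0119 [0.56 0.95 0.45]
0.0112 0.0112 [ 0.17  0.27 -0.19]
0.0105 0.0105 [-0.81  1.05  0.81]
0.0098 0.0098 [0.46 0.35 0.19]
0.0091 0.0095 [-2.67  0.68  6.17]
time 18.7167
0.009400000000000006
```

View pics/w3.png

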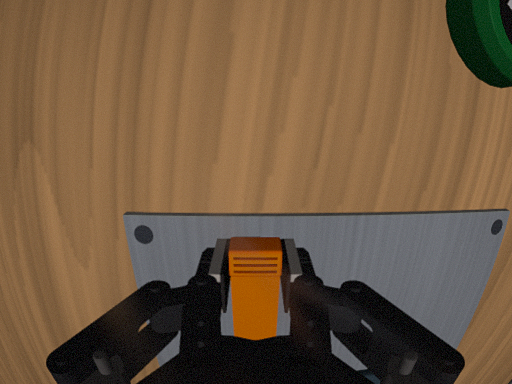

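View pics/s3.png

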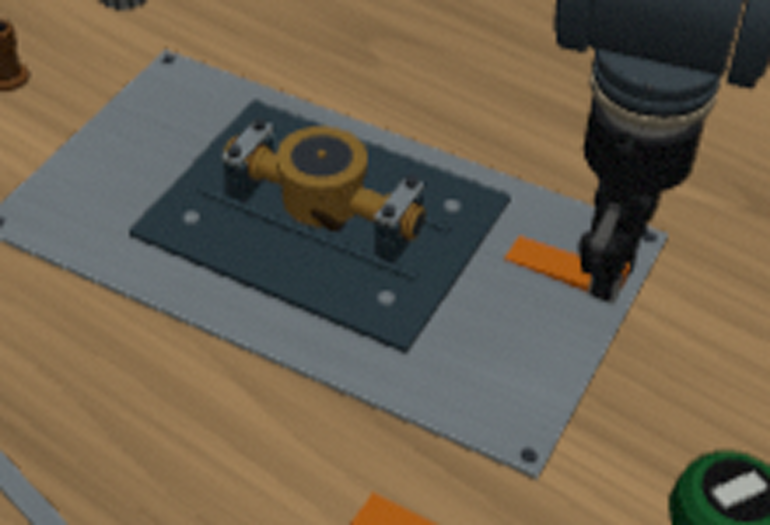

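```bash
cat >> fit.py <<'E'
X=-.055
def P(y,z): return [*cw([X,y]),z]
def favg(n=6):
    a=[]
    for _ in range(n): m.dwell(.02); a.append(m.current_force())
    a=np.mean(a,0); return np.array([*(RC.T@a[:2]),a[2]])   # cradle axes
E
python3 - <<'E'
from fit import *
t=m.current_time(); f0=favg(); print(f0,m.current_time()-t)
for y in (.195,.18,.172,.166,.162):
    m.move_l(P(y,.0096),max_speed=.06); f=favg(3)-f0; print(y,np.round(f,2))
    if abs(f[1])>2: break
print(m.current_ee_pos(), RC.T@(m.current_ee_pos()[:2]-C))
m.set_gripper(.6,20); m.dwell(.1); f=favg(3)-f0; print("released",f,m.current_time())
p,d=m.grab_frame("wrist"); cv2.imwrite("pics/w4.png",p[:,:,::-1])
p,d=m.grab_frame("scene"); cv2.imwrite("pics/s4.png",cv2.resize(p[120:270,150:370,::-1],None,fx=3.5,fy=3.5,interpolation=cv2.INTER_CUBIC))
E
```

```text
[-1.4296721  -0.20364888  4.6823997 ] 0.09999999999999787
0.195 [ 1.06 -1.2  -3.48]
0.18 [ 1.42 -0.03 -4.74]
0.172 [ 1.73  0.08 -5.03]
0.166 [ 1.69  0.04 -5.4 ]
0.162 [ 1.29  0.37 -4.67]
[0.48602933 0.14360527 0.00960475] [-0.05498959  0.16192446]
released [ 0.8606479   0.32876498 -4.72738998] 21.3917
```

View pics/w4.png

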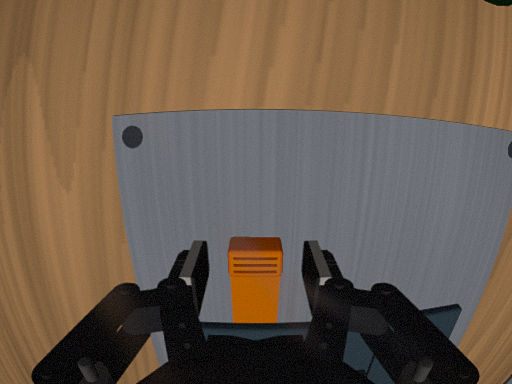

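View pics/s4.png

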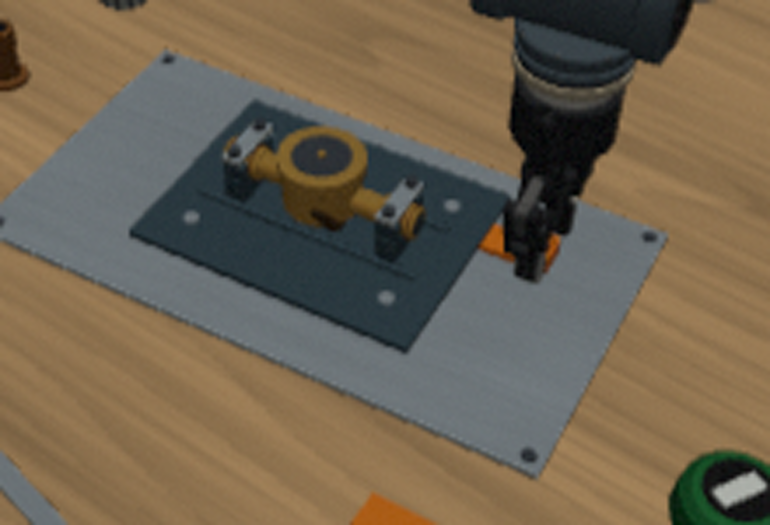

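The wedge's thin part is under the sole plate. The block, at wrist px (256,262), lies straight and free between the open pads. Now I back out, shut the fingers and push from behind until snug.

```bash
python3 - <<'E'
from fit import *
m.move_l(P(.20,.0096)); m.set_gripper(0.0,20); m.move_l(P(.187,.0096),max_speed=.06); m.dwell(.15)
f0=favg(8); y=.187; print(f0,m.current_time(),m.current_grip_width())
while y>.158:
    s=.0015 if y>.174 else .0006
    y-=s; m.move_l(P(y,.0096),max_speed=.03); f=favg(4)-f0; yy=(RC.T@(m.current_ee_pos()[:2]-C))[1]
    print(round(y,4),round(yy,4),np.round(f,2))
    if f[1]>4.0: break
m.dwell(.1); f=favg(6)-f0; print("final",np.round(f,2),m.current_time())
p,d=m.grab_frame("wrist"); cv2.imwrite("pics/w5.png",p[:,:,::-1])
p,d=m.grab_frame("scene"); cv2.imwrite("pics/s5.png",cv2.resize(p[120:270,150:370,::-1],None,fx=3.5,fy=3.5,interpolation=cv2.INTER_CUBIC))
E
```

```text
[0.03730687 0.14799289 0.15259739] 23.0833 -0.005140935013422034
0.1855 0.1855 [-0.11  0.01 -0.03]
0.184 0.184 [-0.62 -0.2  -0.05]
0.1825 0.1824 [-0.31 -0.18 -0.02]
0.181 0.181 [ 0.04 -0.17 -0.49]
0.1795 0.1795 [-0.06 -0.29  0.21]
0.178 0.178 [-0.13 -0.02 -0.22]
0.1765 0.1764 [-0.21 -0.44 -0.21]
0.175 0.175 [-0.08 -0.07 -0.51]
0.1735 0.1735 [-0.2  -0.14 -0.13]
0.1729 0.1729 [-0.16 -0.55 -0.09]
0.1723 0.1723 [ 0.3  -0.31 -0.13]
0.1717 0.1717 [-0.21 -0.61 -0.19]
0.1711 0.1711 [ 0.2  -0.38 -0.07]
0.1705 0.1705 [ 0.46 -0.08  0.38]
0.1699 0.1699 [ 0.1  -0.24  0.2 ]
0.1693 0.1693 [-0.31 -0.06 -0.34]
0.1687 0.1687 [ 0.2  -0.52 -0.25]
0.1681 0.1681 [0.21 0.06 0.4 ]
0.1675 0.1675 [ 0.14 -0.4   0.03]
0.1669 0.1669 [ 0.23  0.17 -0.24]
0.1663 0.1663 [ 0.15  1.94 -0.54]
0.1657 0.1658 [-0.22  4.54 -0.35]
final [ 0.37  4.89 -0.39] 30.25
```

View pics/w5.png

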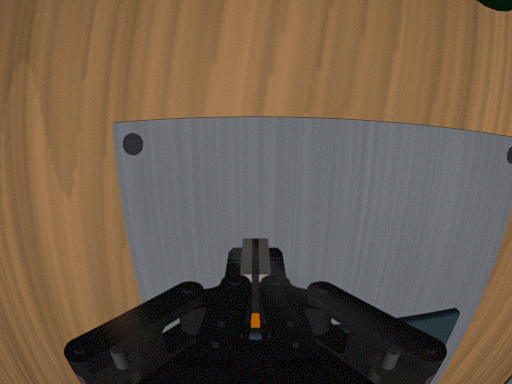

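The push reached 4.9 N with the block at rest against it, so the wedge is snug. I'll back off, rise, check from above, then press near_left again.

```bash
python3 - <<'E'
from fit import *
m.move_l(P(.185,.0096)); m.move_l(P(.20,.09)); 
m.move_ptp([*cw([-.055,.12]),.10],down(YAW+np.pi/2)); m.dwell(.2)
p,d=m.grab_frame("scene"); cv2.imwrite("pics/s6.png",cv2.resize(p[120:270,150:370,::-1],None,fx=3.5,fy=3.5,interpolation=cv2.INTER_CUBIC))
k=cal("wrist"); np.savez("pics/wk6.npz",K=k[0],R=k[1],t=k[2]); p,d=m.grab_frame("wrist"); cv2.imwrite("pics/w6.png",p[:,:,::-1])
print(m.current_time())
E
```

```text
33.1417
```

View pics/s6.png

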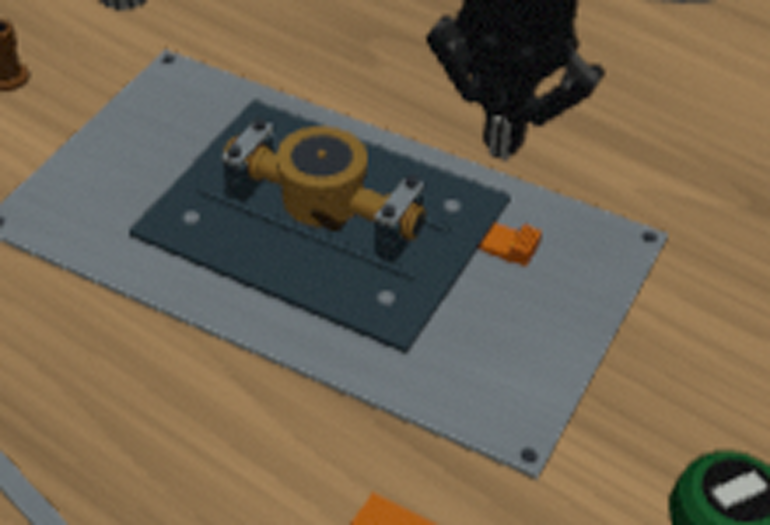

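View pics/w6.png

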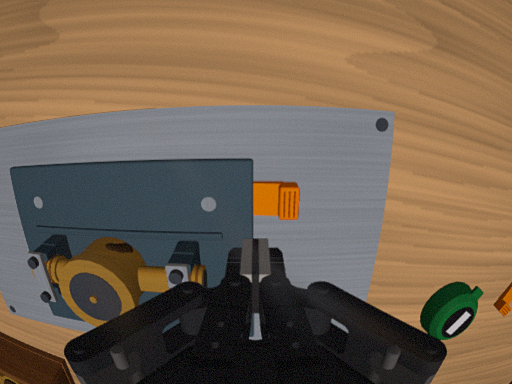

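The scene and wrist views show the wedge in under near_left, in line with its press mark (wrist 208,204; block at about (290,202)). I'll work out the block position, then press.

```bash
python3 - <<'E'
from fit import *
z=np.load("pics/wk6.npz"); k=(z["K"],z["R"],z["t"])
b=px2w(k,289,201.5,.024,True); n=px2w(k,208.3,204,.026,True)
print("block local",RC.T@(b[:2]-C),"mark local",RC.T@(n[:2]-C))
m.move_l([*cw(LOC["NL"]),.06])
print(press("NL",fmax=6.5,step=.0004,z0=.0285,zmin=.0235,hold=.3),m.current_time())
p,d=m.grab_frame("scene"); cv2.imwrite("pics/s7.png",cv2.resize(p[120:270,150:370,::-1],None,fx=3.5,fy=3.5,interpolation=cv2.INTER_CUBIC))
print(favg(5),m.current_ee_pos(),m.current_time())
E
```

```text
block local [-0.05623009  0.14675589] mark local [-0.05487269  0.08326339]
[(np.float64(28.58), 0.33), (np.float64(27.74), 1.28), (np.float64(27.26), 0.8), (np.float64(26.86), 0.28), (np.float64(26.45), 0.08), (np.float64(26.09), 0.77), (np.float64(26.03), 6.44), (np.float64(25.93), 12.98), (np.float64(25.95), 12.15)] 36.4083
[-4.17177066  0.47074418 11.71409624] [0.49674645 0.06742866 0.0259424 ] 36.5417
```

View pics/s7.png

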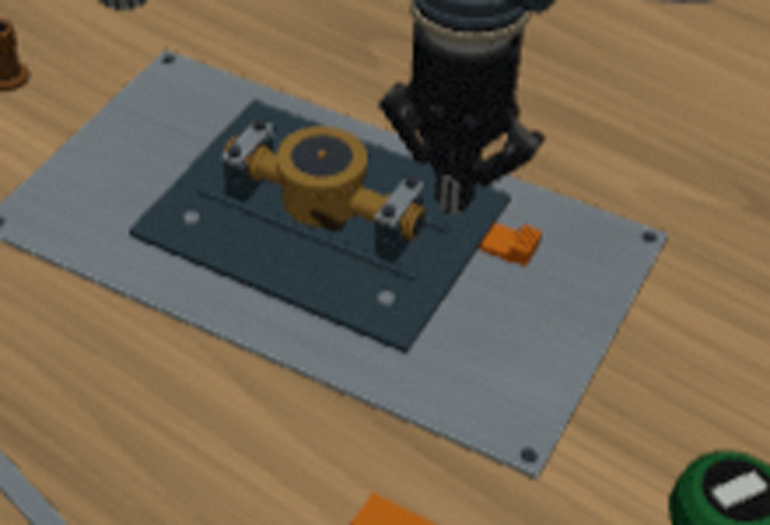

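The corner stands firm: about 12 N at z = 25.95 mm, against a contact height of 26.1 mm. Next I retreat, do a last check and hand in.

```bash
python3 - <<'E'
from fit import *
p=cw(LOC["NL"]); m.move_l([*p,.07],max_speed=.1); m.move_ptp([.40,.30,.2],down(YAW+np.pi/2)); m.dwell(.5)
k=cal("top"); p,d=m.grab_frame("top"); cv2.imwrite("pics/top8.png",cv2.resize(p[130:290,90:350,::-1],None,fx=3,fy=3))
g=cv2.cvtColor(p,cv2.COLOR_RGB2GRAY).astype(float); uv=[]
for u,v in [(241.2,182.6),(302.8,174),(308.9,213.8),(246.7,222.6)]:
    ui,vi=int(round(u)),int(round(v)); w=g[vi-4:vi+5,ui-4:ui+5]; w=np.clip(w-np.median(w)-10,0,None)
    yy,xx=np.mgrid[vi-4:vi+5,ui-4:ui+5]; uv.append(((w*xx).sum()/w.sum(),(w*yy).sum()/w.sum()))
Q=np.array([px2w(k,*q,.026)[:2] for q in uv]); th,t,r=fit(L,Q); print(th,t,np.abs(r).max())
print(m.current_force(),m.current_time())
E
```

```text
0.13881485269347552 [ 0.56303207 -0.00917995] 0.00016081245959337354
[ 0.54877951  0.05019012 -0.52895444] 38.7833
```

View pics/top8.png

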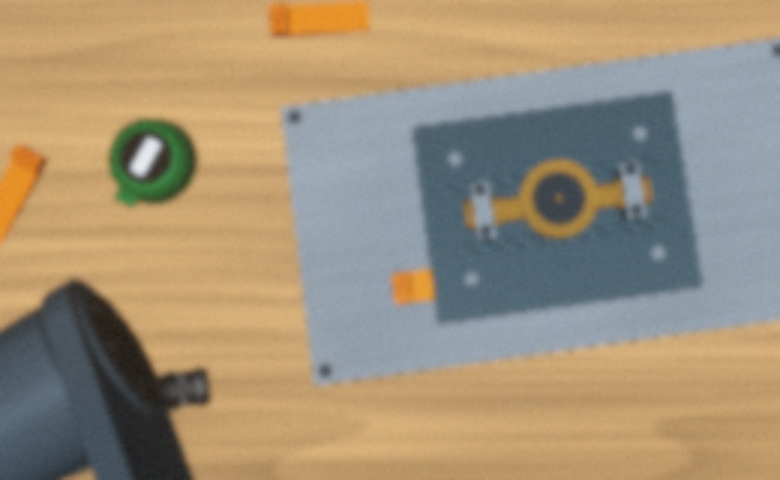

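The top view shows the wedge seated at near_left (block crop px 408,287), the cradle less than 0.2 mm from where it stood, and the arm clear.

```bash
python3 -c "
from bench import manip as m
m.sign_off(); print(m.current_time())"
```

```text
the job is handed in; nothing more can be done
the job is handed in; nothing more can be done
```

The orange wedge nearest the base is snug under the near_left foot, let go, and that corner now stands firm. I handed the job in at about 39 s of the 72 s allowed; no verdict is reported.

- **Finding the corner:** I pressed near_left first, and it dipped about 3.7 mm at roughly 2–3 N, then hit a hard stop at about 14 N. That matched the description, so I did not press the other three corners.
- **Placing the wedge:** I set it on the plate at that end and slid it in thin end first. After letting go, I pushed the block from behind to 4.9 N. The wrist camera puts the seat point about 3.5 mm from the foot's middle.
- **Pressing again:** near_left gave only about 0.15 mm at about 12 N. That was more than I aimed for (6.5 N) because the force climbed quickly in the last step, but well under 40 N.
- **Last top view:** the cradle was within 0.2 mm and 0.001 rad (seen from above) of where it stood, and the arm was clear. The cover looked unmoved. The lock cap and tailpiece were outside that view, but the arm never went near them.
- **Check that failed:** working out the wedge's height from the two wrist views was too uncertain because they were too close together. I used the agreement of the top and wrist cameras and the top camera's depth (17.5 mm at the block's top) instead.

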